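# Tap the stuck core down in the casting mould

## Robot

A 6-joint arm with a two-finger parallel gripper is mounted at the origin on a cart in front of the work surface, level with it; the furniture and walls round the work are solid. World frame = base frame: x ahead of the robot, y to its left, z up, the work surface at z = 0. Lengths are in m, angles in rad, forces in N, time in s.
With the tool pointing down it reaches from about 0.35 to 0.85 m from the base axis. Payload 8.1 kg.
Tool frame: the origin (TCP) lies on the centre line of the jaws, within the pads' length; the fingertips stand 14 mm ahead of it and the grasp point (between the pads) lies 5 mm behind it; z points along the fingers, y is the direction in which the jaws open and shut (so a half turn about z gives the same grasp; the last joint's range is limited). The gripper opens to 93 mm and grips with 3 to 60 N. Pads are 15 mm wide; open, the fingers measure 128 mm over their backs; the gripper's body (75 mm by 188 mm) begins 65 mm behind the grasp point.
Start: joints at [-1.29, 0.13, 1.488, -0, 1.523, -0.085], TCP at [0.215, -0.56, 0.195] pointing down, gripper open.
Joint ranges: [-2.96, 2.96], [-0.89, 2.26], [0.02, 2.5], [-1.34, 4.48], [0, 2.73], [-2.66, 2.66]. Speed limits (rad/s): [2.39, 2.39, 2.79, 3.14, 3.14, 3.14].

## Interface

Orientations are given as a rotation vector (axis times angle).
In Python, from plant import robot gives the robot as it stands.
- The arm moves only by the tool jog_arm, never from a script. Its argument "steps" is a list of rows, each a list of 7 numbers: the closure, from 0 (fully open) to 1 (shut), then the shift along the tool's x, y, z in m, then the turn, a rotation vector about the tool's x, y, z in rad. In form: [[jaw, tx, ty, tz, rx, ry, rz], ...]. A call has 1 to 5 rows; each row is the pose to reach, as a shift and turn from the pose measured when the call began, along the tool's axes at that moment; what a row does not reach only later rows make up. A row lasts 1/8 s, in which the tool goes at most 62.5 mm and 10.7 degrees, less where a joint would pass 70% of its speed; a pose out of reach is approached as far as the arm can. A call with a gripper value outside its range is refused whole. The fingers move at their own pace and stop on an object; "force" is the grip in N (left out, the last holds). Time passes only in rows, so rows that repeat a pose let the fingers close. It gives the time, the measured TCP pose, the force and the opening at its end, in the units of the state.
- robot.read_state(): the state, without advancing time (a new reading comes with each control period).
- robot.read_camera(name): name is "scene" or "top" or "wrist"; returns a dict with "image" (420x560x3 uint8, red, green, blue), "mtx" (3x3 intrinsics, pixels), "D" ([k1, k2, p1, p2, k3] as OpenCV has them; the pictures are not rectified), "extrinsics" (4x4, takes a point from camera to world coordinates); the wrist camera has in their place "tool_from_camera" (4x4, takes a point from camera to tool coordinates, whose origin is the TCP and whose axes are the flange's). Camera axes: x right, y down, z forward; pixel columns grow to the right and rows downward; lengths in m; the calibration is good to about 2 mm. A picture is of the moment at which its call begins: read the wrist's pose just before it. There is no depth.
- robot.close_job(): hands the job in, once; it reports no verdict.
The state is a dict: "t": time; "q": joint angles; "dq": joint speeds; "joint_torque": joint torques, N m; "tool_pos": TCP position; "orientation": TCP orientation; "force": force on the tool from outside, world axes, zero at the start; "wrist_torque": the same for the moment, N m; "opening": finger opening in m.
Only numpy, scipy, OpenCV 4.12 (cv2) and the standard library are available. Lean on these libraries where they do the work, as an engineer would, in place of code of your own. Each camera call takes 0.05 s, during which the arm holds its last target.

## Task

The orange core of one casting mould is stuck, standing proud of its metal frame. Take the rubber-headed mallet by its handle and, with light downward taps on the two brass studs in turn, work the core down a little at a time so that it never tips far over and jams, until both studs are level with the rim of the frame. Then stand the mallet upright on the bench again and let go; leave the mould with the blue core alone and do not touch the orange core with the gripper.

Things in the scene. Friction and masses are not known exactly. Their poses are not given: they have to be found in the camera images.
- mallet_grip (a point): middle of the mallet's handle, 80 mm above its flat striking face; z points up the handle. The mallet is round and stands upright on that face: black rubber head 44 mm wide and 44 mm high, in line above it a light wooden handle 24 mm thick from 50 to 112 mm (end at 118 mm), 0.18 kg. Grip the handle here from above and tap with the face below
- stud_a (a point): top of a brass dome, 22 mm wide and 6 mm high, at the +y end of the orange core (bar 26 x 116 mm); z up, y from stud_b to stud_a, 92 mm apart. Starts 18 to 28 mm above the rim. A stud pressed with 7 to 15 N goes down and stays there; the other stays or lifts a little. The core jams if tipped over 8 degrees (one stud 13 mm lower); it starts tipped under 3
- stud_b (a point): top of the like dome at the core's -y end. The grey frame round the core, 66 x 150 mm, is fixed, rim 50 mm above the bench; its opening, 30 mm wide, is narrower than the mallet's face, so the rim stops the face when a stud is level with it. A fixed steel strap, 20 mm wide, 93 mm above the bench at its highest, bridges the core's middle, so only the ends can be tapped
- spare_stud (a point): top of the stud at the +y end of the blue core (46 mm from its middle) in the second mould, which is of the same shape; that core is already down, its studs level with the rim 50 mm above the bench. Leave it alone
Things that resemble listed ones, but are neither listed nor needed, are in the scene too. Leave any pink look-alike of the part that bears mallet_grip alone.

How it is judged:
On the way, in this order (a step that is already met when the one before it is completed fails the run):
1. the mallet taps the orange core (contact force between mallet and core above 1 N), for 0.02 s.
2. both studs are down level with the rim (height (world z) of each of stud_a, stud_b below 0.056 m), for 0.1 s.
At the end, for the whole second after the job is handed in: Both stud tops of the orange core are within 6 mm above and 8 mm below the rim's height (50 mm above the bench); the mallet stands upright (within 10 degrees) on the bench, released and at rest (all of step 2 and height (world z) of each of stud_a, stud_b above 0.042 m and angle between mallet_grip's own z axis and vertical below 0.17 rad and height (world z) of mallet_grip below 0.088 m and linear speed of mallet below 0.02 m/s); the robot touches nothing.
It fails at once if the orange core is tipped more than 8 degrees (jammed) (angle between stud_a's own z axis and vertical above 0.14 rad).
It fails at once if the orange core is struck with more than 60 N (contact force between mallet and core above 60 N).
It fails at once if the gripper or arm pushes the orange core (contact force between any of the fingers, the arm and core above 2 N).
It fails at once if the blue core is moved by more than 5 mm (distance of spare_stud from where it was at the start of the episode above 0.005 m).
It also fails if it takes over 61 s, if anything falls off the work surface, if the arm or the gripper's body presses on something with over 40 N, if the wrist force passes 120 N, or if a joint passes its speed limit or range.

## Working session

There is one attempt and no reset: what is moved stays moved. The work goes in short steps, Python scripts to look and compute and a tool call to move; the robot and the scene stay as the last step left them, time stands still between calls to the robot, and variables do not carry over. Pictures are saved under pics/ and viewed, and the job is handed in when it is done.

Besides the shell and the picture viewer there is one more tool, called after "Request:" by a JSON object that holds its "fn" and its "kwargs", one argument or row to a line. jog_arm: Moves the arm, as the interface text tells. Its arguments: {"type":"object","properties":{"steps":{"type":"array"},"force":{"type":"number"}},"required":["steps"]}

```bash
mkdir -p pics; ls
python3 - <<'E'
from plant import robot
import cv2
for n in("scene","top"):
    c=robot.read_camera(n); cv2.imwrite(f"pics/{n}0.png",c["image"][:,:,::-1])
    print(n,c["mtx"].tolist(),c["D"],c["extrinsics"].tolist())
print(robot.read_state())
E
```

```text
pics
scene [[416.40305725433683, 0.0, 279.7823052585289], [0.0, 416.40305725433683, 207.16497756729828], [0.0, 0.0, 1.0]] [0.03100373 0.         0.         0.         0.        ] [[0.993604753433194, 0.0534179046760426, -0.09947925117823973, 0.6237996769965607], [0.11289916824509602, -0.4843241104505986, 0.8675735898733905, -0.7413124921418383], [-0.0018362365118837747, -0.8732563675669694, -0.4872575753533389, 0.5062043686302438], [0.0, 0.0, 0.0, 1.0]]
top [[470.5415780291363, 0.0, 283.91045581831196], [0.0, 470.5415780291363, 207.85546942495964], [0.0, 0.0, 1.0]] [-0.00264389  0.          0.          0.          0.        ] [[0.022433857008664546, -0.987921657253571, 0.15332162661892326, 0.3536834312963714], [-0.9991739780789333, -0.027353407800699416, -0.03005249759351213, 0.009618724956390066], [0.033883382204765444, -0.15252078616059633, -0.9877192547476835, 1.0677734594226962], [0.0, 0.0, 0.0, 1.0]]
{'t': 0.1, 'q': array([-1.29037368e+00,  1.31126577e-01,  1.48915572e+00,  2.86250521e-05,
        1.52300785e+00, -8.54280571e-02]), 'dq': array([-0.00052644, -0.0018324 , -0.00329897,  0.00127596,  0.00288878,
       -0.00080262]), 'joint_torque': array([ 1.08590240e-03, -5.61338961e+01, -4.93095160e+01,  7.69633474e-02,
        2.91636674e-02, -2.90236665e-05]), 'tool_pos': array([ 0.2145086 , -0.55975253,  0.19447598]), 'orientation': array([-3.08751397e+00, -5.71167384e-01,  2.14744127e-04]), 'force': array([0.6417022 , 0.01673361, 0.0319638 ]), 'wrist_torque': array([0.03598177, 0.04860983, 0.0097365 ]), 'opening': 0.09268404688421505}
```

View pics/scene0.png

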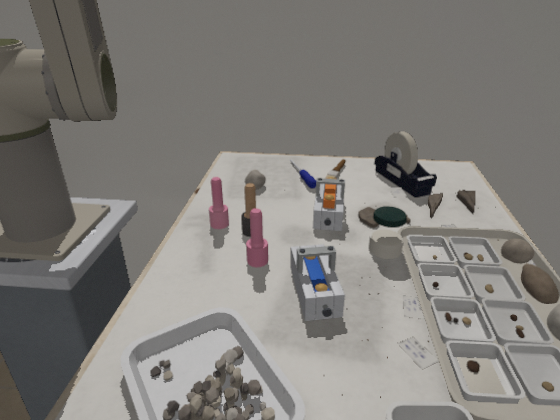

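View pics/top0.png

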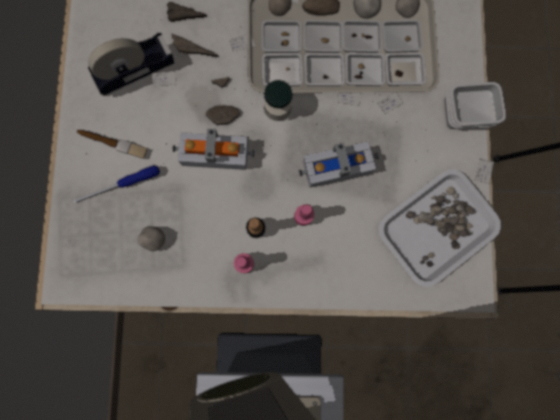

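The scene view shows the mallet (wooden handle, black head) at (250,212) and two pink look-alikes at (219,205) and (257,238). The orange mould is at (329,205) and the blue mould at (318,280). In the top view the mallet is at (256,227), the pinks at (305,214) and (244,263), the orange mould at (213,149) and the blue mould at (340,164). Only the dark-headed item at (256,227) fits "black head, wooden handle". I'll enlarge it and measure.

```bash
cat > h.py <<'E'
import numpy as np, cv2
from scipy.spatial.transform import Rotation as R
def und(c,uv):
    return cv2.undistortPoints(np.array(uv,float).reshape(-1,1,2),c["mtx"],np.array(c["D"])).reshape(-1,2)
def ray(c,E,uv):
    p=und(c,uv); d=np.c_[p,np.ones(len(p))]@E[:3,:3].T
    return E[:3,3],d
def onz(c,E,uv,z):
    o,d=ray(c,E,uv); return o+d*((z-o[2])/d[:,2])[:,None]
def two(o1,d1,o2,d2):
    A=np.c_[d1,-d2]; s=np.linalg.lstsq(A,o2-o1,rcond=None)[0]
    a=o1+s[0]*d1;b=o2+s[1]*d2; return (a+b)/2,np.linalg.norm(a-b)
def wristE(s,c):
    T=np.eye(4);T[:3,:3]=R.from_rotvec(s["orientation"]).as_matrix();T[:3,3]=s["tool_pos"]
    return T@c["tool_from_camera"]
def proj(c,E,P):
    P=np.atleast_2d(P); q=(P-E[:3,3])@E[:3,:3]
    return cv2.projectPoints(q,np.zeros(3),np.zeros(3),c["mtx"],np.array(c["D"]))[0].reshape(-1,2)
E
python3 - <<'E'
from plant import robot
from h import *
c=robot.read_camera("top"); im=c["image"]; bgr=im[:,:,::-1]
s=robot.read_camera("scene"); bs=s["image"][:,:,::-1]
a=cv2.resize(bgr[125:275,165:385],None,fx=3.5,fy=3.5,interpolation=cv2.INTER_CUBIC); cv2.imwrite("pics/topz.png",cv2.convertScaleAbs(a,alpha=1.4))
a=cv2.resize(bs[170:330,190:360],None,fx=3.7,fy=3.7,interpolation=cv2.INTER_CUBIC); cv2.imwrite("pics/scz.png",cv2.convertScaleAbs(a,alpha=1.4))
E
```

```text
(no output)
```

View pics/topz.png

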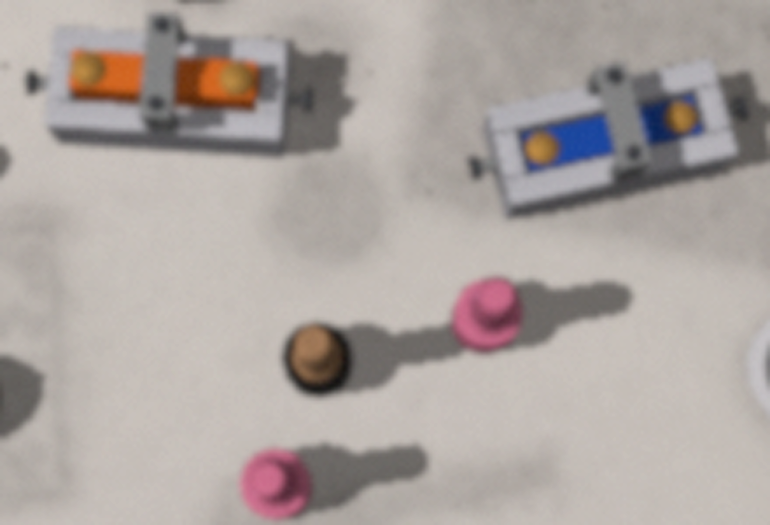

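View pics/scz.png

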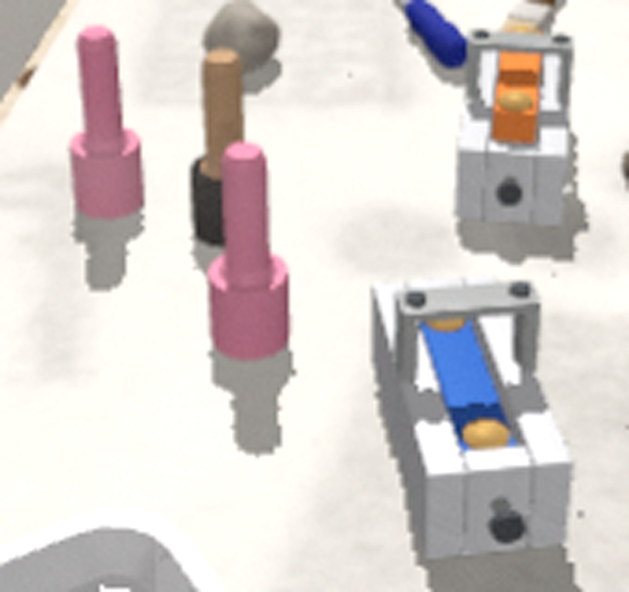

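The crop confirms it: the brown handle with black head at zoom (318,355) is the mallet, and the pinks at (490,310) and (275,483) are the look-alikes. The orange studs are at zoom (87,69) for a (left = +y) and (237,78) for b.

Run:
```python
from plant import robot
from h import *
c=robot.read_camera("top"); E=c["extrinsics"]; s=robot.read_camera("scene")
def z(x,y):return (165+x/3.5-.36,125+y/3.5-.36)
for n,p,h in (("mallet end",z(317,341),.117),("head",z(317,357),.044),("pink1top",z(497,298),.117),("pink2top",z(270,480),.117),("studa",z(87,69),.074),("studb",z(237,78),.074),("blue+y",z(542,148),.05),("blue-y",z(682,117),.05)):
    print(n,np.round(onz(c,E,[p],h)[0],4))
def zs(x,y):return (190+x/3.7-.36,170+y/3.7-.36)
o1,d1=ray(c,E,[z(237,76)]);o2,d2=ray(s,s["extrinsics"],[zs(516,98)])
print("studb",two(o1,d1[0],o2,d2[0]))
o1,d1=ray(c,E,[z(317,339)]);o2,d2=ray(s,s["extrinsics"],[zs(222,55)])
print("mallet top",two(o1,d1[0],o2,d2[0]))
st=robot.read_state(); print(R.from_rotvec(st["orientation"]).as_matrix().round(3))
w=robot.read_camera("wrist"); print(w["mtx"],w["tool_from_camera"])
cv2.imwrite("pics/w0.png",w["image"][:,:,::-1])
```

```text
mallet end [0.4704 0.0384 0.117 ]
head [0.4693 0.0403 0.044 ]
pink1top [ 0.4986 -0.066   0.117 ]
pink2top [0.3896 0.0627 0.117 ]
studa [0.6416 0.1873 0.074 ]
studb [0.6388 0.0945 0.074 ]
blue+y [ 0.606  -0.0985  0.05  ]
blue-y [ 0.6291 -0.1881  0.05  ]
studb (array([0.64001678, 0.09459666, 0.07214135]), np.float64(0.0012032450896762002))
mallet top (array([0.47086669, 0.03821139, 0.11942602]), np.float64(0.000903216894332107))
[[ 0.934  0.358 -0.   ]
 [ 0.358 -0.934  0.001]
 [ 0.    -0.001 -1.   ]]
[[352.94829226   0.         277.99447656]
 [  0.         352.94829226 209.64382357]
 [  0.           0.           1.        ]] [[-5.92381114e-04 -9.58604837e-01 -2.84739205e-01  8.00801548e-02]
 [ 9.99999579e-01 -3.68188722e-04 -8.40886571e-04 -9.31439487e-05]
 [ 7.01240171e-04 -2.84739584e-01  9.58604651e-01 -1.88837634e-01]
 [ 0.00000000e+00  0.00000000e+00  0.00000000e+00  1.00000000e+00]]
```

View pics/w0.png

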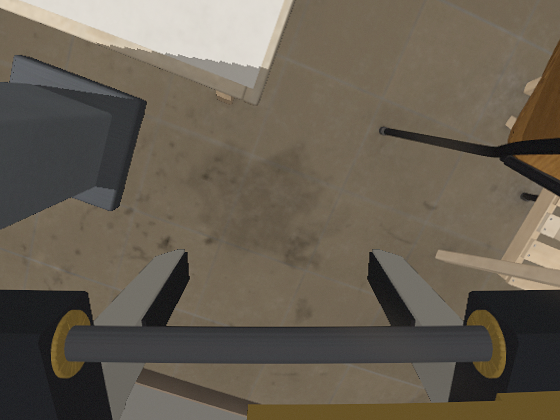

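Measured positions agree with the given sizes: studs 92.8 mm apart, mallet top at z 0.119, stud_b at z 0.072. I'll write a helper for tool-frame offsets and move over the mallet with the jaw axis at 45°, between the pinks.

```bash
cat > go.py <<'E'
import sys
from plant import robot
from h import *
# usage: go.py x y z jaw_angle_deg : row for upright-down tool
x,y,z,a=map(float,sys.argv[1:5]); s=robot.read_state()
Rm=R.from_rotvec(s["orientation"]).as_matrix(); t=np.radians(a)
Y=np.array([np.cos(t),np.sin(t),0]);Z=np.array([0,0,-1.]);X=np.cross(Y,Z)
T=np.c_[X,Y,Z]; d=Rm.T@(np.array([x,y,z])-s["tool_pos"]); rv=R.from_matrix(Rm.T@T).as_rotvec()
print("row",np.round(d,4).tolist(),np.round(rv,3).tolist()); print("t",s["t"],"pos",s["tool_pos"].round(4),"F",s["force"].round(2),"open",round(s["opening"],4),"q",s["q"].round(2))
E
python3 go.py 0.47 0.039 0.25 45
```

```text
row [0.4528, -0.4682, -0.0546] [-0.0, -0.0, -1.99]
t 0.35 pos [ 0.2146 -0.5602  0.1952] F [ 0.32 -0.56 -0.07] open 0.093 q [-1.29  0.13  1.49 -0.    1.52 -0.09]
```

Request:
{"fn": "jog_arm", "kwargs": {
  "steps": [
    [0,0.04,-0.04,-0.055,0,0,-0.18],
    [0,0.08,-0.083,-0.055,0,0,-0.36],
    [0,0.12,-0.124,-0.055,0,0,-0.54],
    [0,0.16,-0.165,-0.055,0,0,-0.72],
    [0,0.2,-0.207,-0.055,0,0,-0.9]
  ]
}}

```text
t: 0.98
tool_pos: [0.3278, -0.2936, 0.2505]
orientation: [2.527, 1.865, 0.001]
force: [0.9, 0.5, -0.3]
opening: 0.0931
```

```bash
python3 go.py 0.47 0.039 0.25 45
```

```text
row [0.3597, 0.0378, 0.0006] [0.001, 0.0, -1.085]
t 0.975 pos [ 0.3278 -0.2936  0.2505] F [ 0.89  0.46 -0.32] open 0.0931 q [-0.85 -0.33  1.82  0.    1.65 -0.55]
```

Request:
{"fn": "jog_arm", "kwargs": {
  "steps": [
    [0.2,0.06,0.007,0,0,0,-0.18],
    [0.3,0.12,0.013,0,0,0,-0.36],
    [0.3,0.18,0.019,0,0,0,-0.54],
    [0.3,0.24,0.025,0,0,0,-0.72],
    [0.3,0.3,0.031,0,0,0,-0.9]
  ]
}}

```text
t: 1.6
tool_pos: [0.4465, -0.0141, 0.2509]
orientation: [1.456, 2.782, 0.001]
force: [1.2, -0.4, -1.1]
opening: 0.0651
```

```bash
python3 go.py 0.47 0.039 0.25 45
```

```text
row [0.0302, 0.0496, 0.001] [0.001, 0.002, -0.179]
t 1.6 pos [ 0.4465 -0.0141  0.2509] F [ 1.22 -0.39 -1.07] open 0.0651 q [-0.15 -0.31  1.8  -0.    1.65 -0.75]
```

Request:
{"fn": "jog_arm", "kwargs": {
  "steps": [
    [0.3,0.03,0.05,0,0,0,-0.18],
    [0.3,0.03,0.05,0,0,0,-0.18],
    [0.3,0.03,0.05,0,0,0,-0.18]
  ]
}}

```text
t: 1.98
tool_pos: [0.4702, 0.039, 0.2509]
orientation: [1.2, 2.902, -0.0]
force: [-0.5, 0.4, -0.9]
opening: 0.0652
```

```bash
python3 - <<'E'
from plant import robot
from h import *
s=robot.read_state(); w=robot.read_camera("wrist"); E=wristE(s,w)
np.savez("w1.npz",E=E)
im=w["image"][:,:,::-1].copy(); cv2.imwrite("pics/w1.png",im)
for P in ([.4704,.0386,.118],[.4704,.0386,.044],[.6416,.1873,.074],[.6388,.0945,.074]): print(P,proj(w,E,P).round(1))
E
python3 go.py 0.47 0.039 0.25 45
```

```text
[0.4704, 0.0386, 0.118] [[277.  193.3]]
[0.4704, 0.0386, 0.044] [[277.1 177.7]]
[0.6416, 0.1873, 0.074] [[485.  198.1]]
[0.6388, 0.0945, 0.074] [[417.4 252.5]]
row [0.0006, 0.0003, 0.001] [0.001, 0.002, -0.0]
t 2.025 pos [0.4702 0.0383 0.251 ] F [-0.61 -0.51 -0.12] open 0.0651 q [-0.03 -0.24  1.75 -0.    1.64 -0.81]
```

View pics/w1.png

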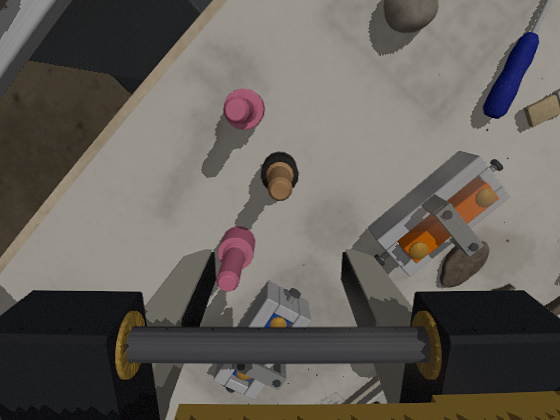

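Run:
```python
from plant import robot
from h import *
E=np.load("w1.npz")["E"]; c=robot.read_camera("wrist")
im=cv2.imread("pics/w1.png")
a=cv2.resize(im[140:210,240:320],None,fx=7,fy=7,interpolation=cv2.INTER_CUBIC); b=cv2.resize(im[150:290,360:520],None,fx=4,fy=4,interpolation=cv2.INTER_CUBIC)
a=cv2.convertScaleAbs(a,alpha=1.3); cv2.imwrite("pics/w1a.png",a); cv2.imwrite("pics/w1b.png",b)
```

```text
(no output)
```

View pics/w1a.png

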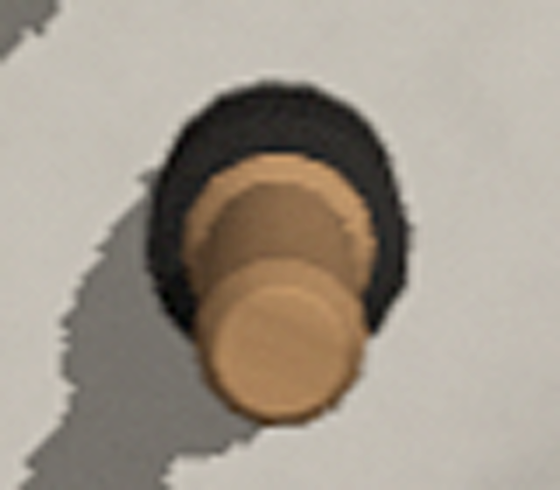

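View pics/w1b.png

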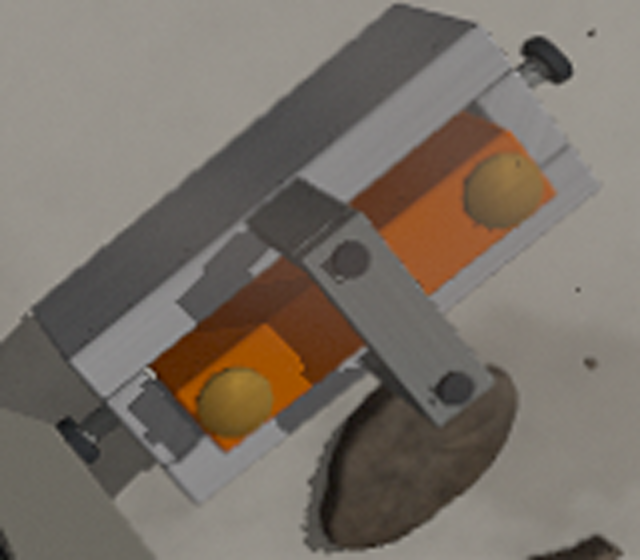

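Run:
```python
from plant import robot
from h import *
E=np.load("w1.npz")["E"]; c=robot.read_camera("wrist"); t=robot.read_camera("top"); s=robot.read_camera("scene")
print(onz(c,E,[(279.9,188.9)],.118))
for z in(.07,.074,.078): print(z,onz(c,E,[(486.6,196.9),(418.4,250.1)],z).round(4).tolist())
def z(x,y):return (165+x/3.5-.36,125+y/3.5-.36)
for n,a,b in(("a",(486.6,196.9),z(87,69)),("b",(418.4,250.1),z(237,77)),("m",(279.9,188.9),z(317,341))):
    o1,d1=ray(c,E,[a]);o2,d2=ray(t,t["extrinsics"],[b]); print(n,two(o1,d1[0],o2,d2[0]))
```

```text
[[0.46927673 0.04352991 0.118     ]]
0.07 [[0.6442, 0.1904, 0.07], [0.6398, 0.0971, 0.07]]
0.074 [[0.6417, 0.1893, 0.074], [0.6374, 0.0971, 0.074]]
0.078 [[0.6392, 0.1883, 0.078], [0.6349, 0.0971, 0.078]]
a (array([0.64098855, 0.18801659, 0.075443  ]), np.float64(0.001934649451211531))
b (array([0.64217695, 0.09619763, 0.06554409]), np.float64(0.001996240504264862))
m (array([0.47372341, 0.03917222, 0.09125493]), np.float64(0.00025156902470156094))
```

Top and wrist views differ by about 2–5 mm in y, with the wrist reading further +y throughout, so I'll take the mean: mallet (0.470, 0.041). Descending with ±20 mm jaw clearance.

```bash
python3 go.py 0.47 0.041 0.14 45; python3 go.py 0.47 0.041 0.075 45
```

```text
row [0.0027, 0.0019, 0.1111] [0.001, 0.002, -0.001]
t 2.225 pos [0.4703 0.0378 0.2511] F [-0.15  0.03  0.2 ] open 0.0652 q [-0.03 -0.24  1.75 -0.    1.63 -0.81]
row [0.0028, 0.0018, 0.1761] [0.001, 0.002, -0.001]
t 2.225 pos [0.4703 0.0378 0.2511] F [-0.15  0.03  0.2 ] open 0.0652 q [-0.03 -0.24  1.75 -0.    1.63 -0.81]
```

Request:
{"fn": "jog_arm", "kwargs": {
  "steps": [
    [0.3,0.003,0.002,0.04,0,0,0],
    [0.3,0.003,0.002,0.08,0,0,0],
    [0.3,0.003,0.002,0.1,0,0,0],
    [0.3,0.003,0.002,0.1,0,0,0]
  ]
}}

```text
t: 2.72
tool_pos: [0.4683, 0.0405, 0.1494]
orientation: [-1.206, -2.9, 0.002]
force: [1.1, -0.4, 0.5]
opening: 0.0651
```

Run:
```python
from plant import robot
from h import *
s=robot.read_state(); w=robot.read_camera("wrist"); E=wristE(s,w)
cv2.imwrite("pics/w2.png",w["image"][:,:,::-1]); np.savez("w2.npz",E=E)
print(s["tool_pos"],proj(w,E,[.47,.041,.118]))
```

```text
[0.46831535 0.04053042 0.14943732] [[279.32645818 231.03173985]]
```

View pics/w2.png

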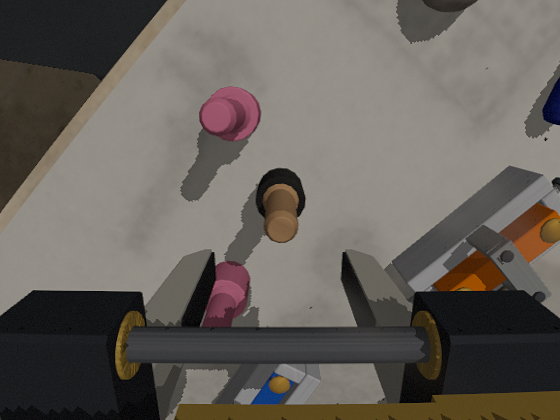

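The handle end is at (281,228) against a prediction of (279,231), so it agrees within 2 mm. Both pinks are clear of the fingers' path. Descending and gripping.

Request:
{"fn": "jog_arm", "kwargs": {
  "steps": [
    [0.3,0,0.001,0.03,0,0,0],
    [0.3,0,0.001,0.06,0,0,0],
    [0.3,0,0.001,0.074,0,0,0],
    [0.3,0,0.001,0.074,0,0,0],
    [0.3,0,0.001,0.074,0,0,0]
  ]
}}

```text
t: 3.4
tool_pos: [0.4715, 0.0412, 0.0788]
orientation: [1.205, 2.897, 0.001]
force: [0.9, 0.1, -0.4]
opening: 0.0648
```

Request:
{"fn": "jog_arm", "kwargs": {
  "steps": [
    [1,0,0,0,0,0,0],
    [1,0,0,0,0,0,0],
    [1,0,0,0,0,0,0],
    [1,0,0,0,0,0,0],
    [1,0,0,0,0,0,0]
  ],
  "force": 45
}}

```text
t: 4.03
tool_pos: [0.4713, 0.0412, 0.0787]
orientation: [1.205, 2.898, 0.001]
force: [-0.4, -0.1, -0.4]
opening: 0.0227
```

```bash
python3 go.py 0.47 0.041 0.25 45
```

```text
row [0.0003, -0.0007, -0.1713] [0.002, 0.003, -0.003]
t 4.025 pos [0.4713 0.0412 0.0787] F [-0.38 -0.12 -0.4 ] open 0.0227 q [-0.02 -0.13  1.97 -0.    1.3  -0.8 ]
```

Request:
{"fn": "jog_arm", "kwargs": {
  "steps": [
    [1,0,0,-0.03,0,0,0],
    [1,0,0,-0.06,0,0,0],
    [1,0,0,-0.1,0,0,0],
    [1,0,0,-0.12,0,0,0],
    [1,0,0,-0.12,0,0,0]
  ]
}}

```text
t: 4.65
tool_pos: [0.4719, 0.0412, 0.2001]
orientation: [1.204, 2.895, 0.003]
force: [0.1, -0.5, -3.1]
opening: 0.0224
```

```bash
python3 go.py 0.638 0.096 0.2 0;python3 - <<'E'
from plant import robot
from h import *
s=robot.read_state(); w=robot.read_camera("wrist"); E=wristE(s,w)
cv2.imwrite("pics/w3.png",w["image"][:,:,::-1]); np.savez("w3.npz",E=E,p=s["tool_pos"])
p=s["tool_pos"]
for dz in(.039,-.0787): print(proj(w,E,p+[0,0,dz]))
t=robot.read_camera("scene"); cv2.imwrite("pics/s3.png",t["image"][:,:,::-1])
E
```

```text
row [-0.0782, 0.1564, 0.0011] [0.006, 0.003, 0.782]
t 4.65 pos [0.4719 0.0412 0.2001] F [ 0.14 -0.51 -3.06] open 0.0224 q [-0.02 -0.23  1.83 -0.    1.54 -0.8 ]
[[276.93207336 280.7651913 ]]
[[276.71774383 209.05522293]]
```

View pics/w3.png

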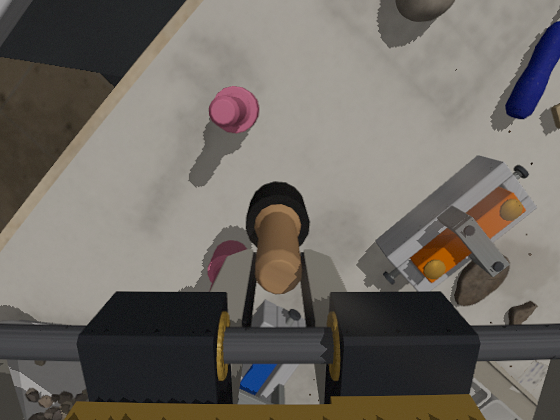

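View pics/s3.png

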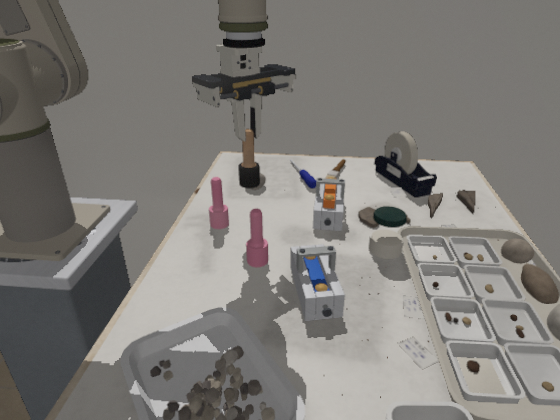

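Mallet is held upright (weight about 2–3 N). Handle end is at (279,275) in the wrist view; stud b at (434,269) and a at (512,209). I'll locate the mallet and studs with the same camera so its bias cancels.

Run:
```python
from plant import robot
from h import *
f=np.load("w3.npz");E=f["E"];p=f["p"]; c=robot.read_camera("wrist")
im=cv2.imread("pics/w3.png")
a=cv2.resize(im[170:310,230:330],None,fx=4,fy=4,interpolation=cv2.INTER_CUBIC); b=cv2.resize(im[150:300,370:540],None,fx=3.7,fy=3.7,interpolation=cv2.INTER_CUBIC)[:560]
a=cv2.copyMakeBorder(a,0,max(0,b.shape[0]-a.shape[0]),0,0,0)[:b.shape[0]]
cv2.imwrite("pics/w3z.png",np.hstack([a,b[:, :400+0] if b.shape[1]<400 else b][:2])[:, :1100][:, :]) if a.shape[1]+b.shape[1]<=1100 else None
cv2.imwrite("pics/w3a.png",a);cv2.imwrite("pics/w3b.png",b)
hsv=cv2.cvtColor(im,cv2.COLOR_BGR2HSV)
print("end",onz(c,E,[(279,275)],p[2]+.0393)[0]-p)
for z in(.07,.074):print(onz(c,E,[(512,209),(434.5,269)],z).round(4).tolist())
print(p)
```

```text
end [-0.00154633  0.00293536  0.0393    ]
[[0.6441, 0.1901, 0.07], [0.64, 0.0973, 0.07]]
[[0.6412, 0.1889, 0.074], [0.6371, 0.0973, 0.074]]
[0.47194074 0.04124179 0.2001245 ]
```

View pics/w3a.png

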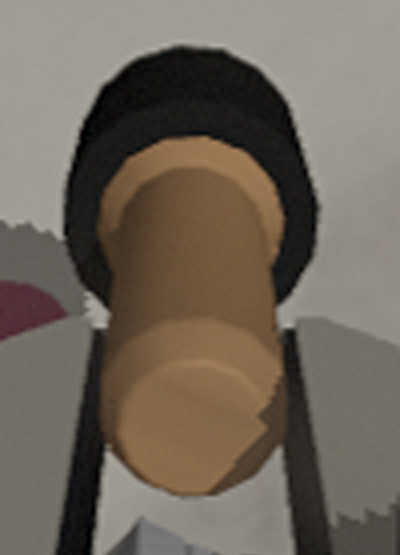

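View pics/w3b.png

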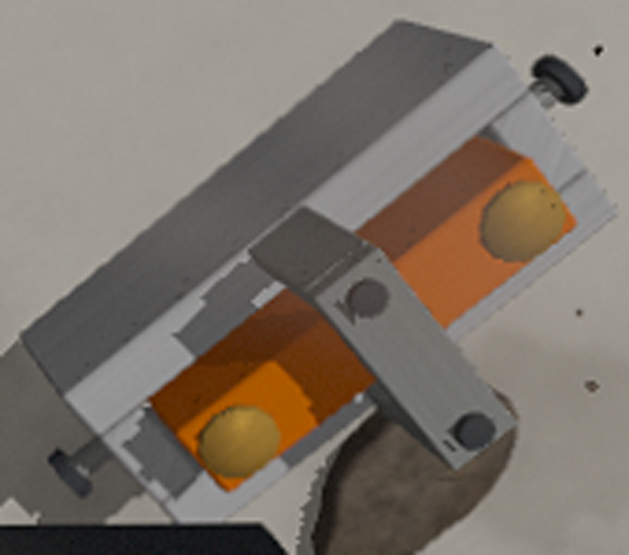

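```bash
python3 go.py 0.6425 0.1875 0.2 45
```

```text
row [-0.0179, 0.2254, -0.003] [0.0, 0.001, -0.003]
t 4.8 pos [0.47   0.0413 0.1969] F [-0.95 -1.18 -2.53] open 0.0225 q [-0.02 -0.22  1.83 -0.    1.54 -0.8 ]
```

Request:
{"fn": "jog_arm", "kwargs": {
  "steps": [
    [1,-0.005,0.055,-0.003,0,0,0],
    [1,-0.01,0.11,-0.003,0,0,0],
    [1,-0.014,0.165,-0.003,0,0,0],
    [1,-0.018,0.21,-0.003,0,0,0],
    [1,-0.018,0.2255,-0.003,0,0,0]
  ]
}}

```text
t: 5.42
tool_pos: [0.6427, 0.1891, 0.1964]
orientation: [-1.204, -2.899, 0.004]
force: [-1.0, -0.8, -2.8]
opening: 0.0226
```

Request:
{"fn": "jog_arm", "kwargs": {
  "steps": [
    [1,0,0,0,0,0,0],
    [1,0,0,0,0,0,0]
  ]
}}

```text
t: 5.68
tool_pos: [0.6414, 0.1885, 0.1944]
orientation: [-1.203, -2.897, 0.007]
force: [0.7, 0.4, -2.1]
opening: 0.0228
```

```bash
python3 go.py 0.6425 0.1875 0.165 45;python3 go.py 0.6425 0.1875 0.165 45;python3 - <<'E'
from plant import robot
from h import *
t=robot.read_camera("top"); b=t["image"][:,:,::-1]
a=cv2.resize(b[90:190,150:290],None,fx=5,fy=5,interpolation=cv2.INTER_CUBIC); cv2.imwrite("pics/t4.png",cv2.convertScaleAbs(a,alpha=1.4))
t=robot.read_camera("scene"); b=t["image"][:,:,::-1]
a=cv2.resize(b[110:250,250:400],None,fx=4,fy=4,interpolation=cv2.INTER_CUBIC); cv2.imwrite("pics/s4.png",cv2.convertScaleAbs(a,alpha=1.4))
E
```

```text
row [-0.0015, 0.0002, 0.0294] [-0.006, -0.003, -0.002]
t 5.675 pos [0.6414 0.1885 0.1944] F [ 0.68  0.4  -2.05] open 0.0228 q [ 0.21  0.32  1.27 -0.    1.56 -0.57]
row [-0.0015, 0.0002, 0.0294] [-0.006, -0.003, -0.002]
t 5.675 pos [0.6414 0.1885 0.1944] F [ 0.68  0.4  -2.05] open 0.0228 q [ 0.21  0.32  1.27 -0.    1.56 -0.57]
```

View pics/t4.png

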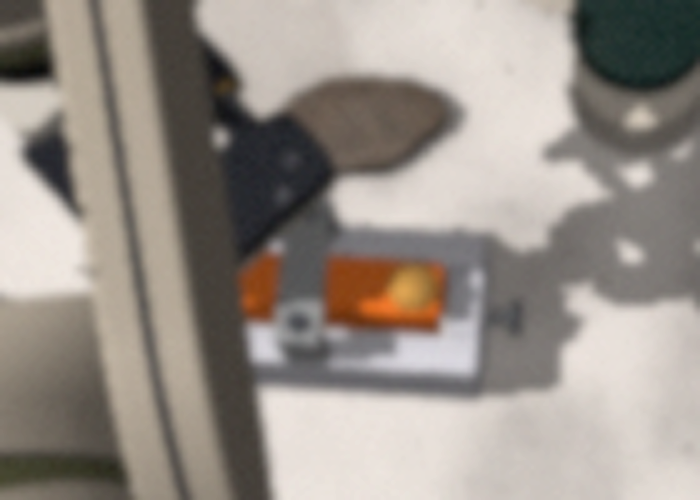

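View pics/s4.png

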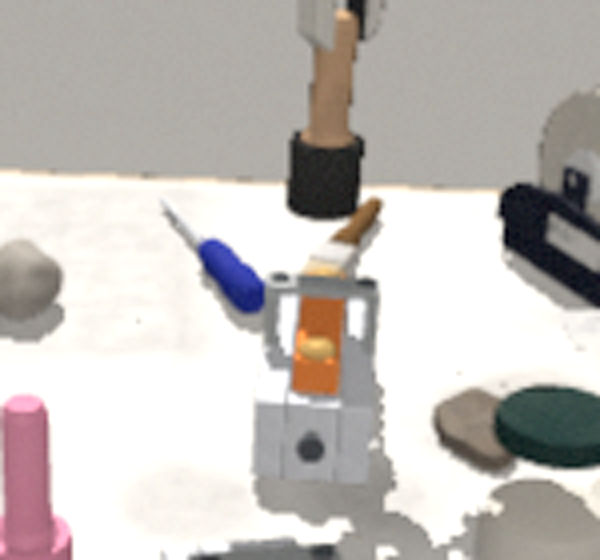

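The mallet head hangs over stud a: in the scene crop its centre is near x=325 and stud a is near (322,270). The strap is clear. Lowering toward stud a.

Request:
{"fn": "jog_arm", "kwargs": {
  "steps": [
    [1,-0.001,0,0.015,0,0,0],
    [1,-0.001,0,0.028,0,0,0],
    [1,-0.001,0,0.032,0,0,0],
    [1,-0.001,0,0.032,0,0,0]
  ]
}}

```text
t: 6.28
tool_pos: [0.6421, 0.1874, 0.1631]
orientation: [-1.204, -2.897, 0.006]
force: [0.2, -0.3, -2.1]
opening: 0.0227
```

Request:
{"fn": "jog_arm", "kwargs": {
  "steps": [
    [1,0,0,0.001,0,0,0],
    [1,0,0,0.002,0,0,0],
    [1,0,0,0.002,0,0,0]
  ]
}}

```text
t: 6.65
tool_pos: [0.6422, 0.1875, 0.1612]
orientation: [-1.204, -2.897, 0.006]
force: [-0.4, -0.4, -1.8]
opening: 0.0229
```

Request:
{"fn": "jog_arm", "kwargs": {
  "steps": [
    [1,0,0,0.002,0,0,0],
    [1,0,0,0.004,0,0,0],
    [1,0,0,0.005,0,0,0],
    [1,0,0,0.005,0,0,0]
  ]
}}

```text
t: 7.15
tool_pos: [0.642, 0.1874, 0.156]
orientation: [-1.204, -2.897, 0.006]
force: [-0.1, 0.5, -3.3]
opening: 0.0222
```

Request:
{"fn": "jog_arm", "kwargs": {
  "steps": [
    [1,0,0,0.002,0,0,0],
    [1,0,0,0.003,0,0,0],
    [1,0,0,0.003,0,0,0]
  ]
}}

```text
t: 7.52
tool_pos: [0.6424, 0.1875, 0.1539]
orientation: [-1.204, -2.898, 0.005]
force: [0.4, -0.3, 2.0]
opening: 0.0225
```

Contact: stud a's top is near z 0.075. Pressing on in small steps.

Request:
{"fn": "jog_arm", "kwargs": {
  "steps": [
    [1,0,0,0.002,0,0,0],
    [1,0,0,0.004,0,0,0],
    [1,0,0,0.005,0,0,0]
  ]
}}

```text
t: 7.9
tool_pos: [0.6425, 0.1875, 0.1489]
orientation: [-1.204, -2.898, 0.005]
force: [-1.1, 1.0, 3.7]
opening: 0.0226
```

Request:
{"fn": "jog_arm", "kwargs": {
  "steps": [
    [1,0,0,-0.02,0,0,0],
    [1,0,0,-0.038,0,0,0],
    [1,-0.03,-0.032,-0.038,0,0,0],
    [1,-0.0625,-0.067,-0.038,0,0,0],
    [1,-0.0625,-0.067,-0.038,0,0,0]
  ]
}}

```text
t: 8.52
tool_pos: [0.6398, 0.0927, 0.1885]
orientation: [-1.21, -2.897, 0.005]
force: [-0.6, 0.4, -3.0]
opening: 0.0225
```

```bash
python3 go.py 0.6395 0.096 0.157 45;python3 - <<'E'
from plant import robot
from h import *
t=robot.read_camera("top"); b=t["image"][:,:,::-1]
a=cv2.resize(b[90:190,150:290],None,fx=5,fy=5,interpolation=cv2.INTER_CUBIC); cv2.imwrite("pics/t5.png",cv2.convertScaleAbs(a,alpha=1.4))
t=robot.read_camera("scene"); b=t["image"][:,:,::-1]
a=cv2.resize(b[110:250,250:400],None,fx=4,fy=4,interpolation=cv2.INTER_CUBIC); cv2.imwrite("pics/s5.png",cv2.convertScaleAbs(a,alpha=1.4))
E
```

```text
row [0.0026, 0.0022, 0.0315] [-0.004, -0.0, -0.006]
t 8.525 pos [0.6398 0.0927 0.1885] F [-0.56  0.37 -3.01] open 0.0225 q [ 0.07  0.26  1.35 -0.    1.53 -0.71]
```

View pics/s5.png

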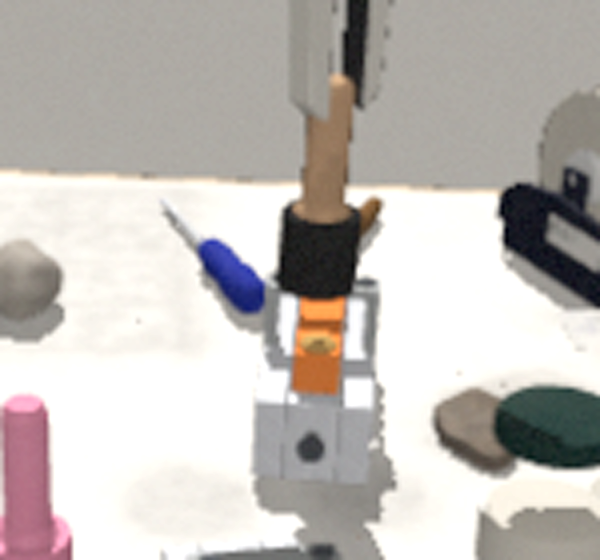

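The mallet is over stud b, seen at (319,342) directly below the head. Lowering.

Request:
{"fn": "jog_arm", "kwargs": {
  "steps": [
    [1,0.0025,0.002,0.01,0,0,0],
    [1,0.0025,0.002,0.022,0,0,0],
    [1,0.0025,0.002,0.028,0,0,0],
    [1,0.0025,0.002,0.031,0,0,0],
    [1,0.0025,0.002,0.033,0,0,0]
  ]
}}

```text
t: 9.25
tool_pos: [0.6397, 0.0989, 0.1561]
orientation: [-1.207, -2.899, 0.003]
force: [-1.2, -0.4, 3.0]
opening: 0.0227
```

Request:
{"fn": "jog_arm", "kwargs": {
  "steps": [
    [1,0,0,0.002,0,0,0],
    [1,0,0,0.003,0,0,0]
  ]
}}

```text
t: 9.5
tool_pos: [0.6399, 0.0987, 0.1538]
orientation: [-1.207, -2.9, 0.002]
force: [-2.2, -1.4, 4.4]
opening: 0.0226
```

Request:
{"fn": "jog_arm", "kwargs": {
  "steps": [
    [1,0,0,0.002,0,0,0],
    [1,0,0,0.003,0,0,0]
  ]
}}

```text
t: 9.75
tool_pos: [0.6399, 0.0986, 0.1509]
orientation: [-1.208, -2.9, 0.003]
force: [-2.8, -1.7, 4.1]
opening: 0.0224
```

Request:
{"fn": "jog_arm", "kwargs": {
  "steps": [
    [1,0,-0.001,0.002,0,0,0],
    [1,0,-0.001,0.004,0,0,0],
    [1,0,-0.001,0.006,0,0,0],
    [1,0,-0.001,0.007,0,0,0]
  ]
}}

```text
t: 10.25
tool_pos: [0.6392, 0.0979, 0.1437]
orientation: [-1.208, -2.9, 0.002]
force: [-2.0, -0.3, 4.7]
opening: 0.0224
```

Request:
{"fn": "jog_arm", "kwargs": {
  "steps": [
    [1,0,0,-0.02,0,0,0],
    [1,0,0,-0.042,0,0,0],
    [1,0.0325,0.033,-0.042,0,0,0],
    [1,0.065,0.065,-0.042,0,0,0],
    [1,0.065,0.065,-0.042,0,0,0]
  ]
}}

```text
t: 10.88
tool_pos: [0.639, 0.1935, 0.186]
orientation: [-1.201, -2.902, 0.001]
force: [0.9, 0.1, -2.0]
opening: 0.0227
```

```bash
python3 go.py 0.6425 0.1875 0.154 45;python3 - <<'E'
from plant import robot
from h import *
t=robot.read_camera("scene"); b=t["image"][:,:,::-1]
a=cv2.resize(b[110:250,250:400],None,fx=4,fy=4,interpolation=cv2.INTER_CUBIC); cv2.imwrite("pics/s6.png",cv2.convertScaleAbs(a,alpha=1.4))
w=robot.read_camera("wrist");cv2.imwrite("pics/w6.png",w["image"][:,:,::-1])
E
```

```text
row [-0.0068, -0.0018, 0.032] [-0.001, -0.001, 0.0]
t 10.875 pos [0.639  0.1935 0.186 ] F [ 0.9   0.06 -1.97] open 0.0227 q [ 0.22  0.32  1.29  0.    1.53 -0.57]
```

View pics/s6.png

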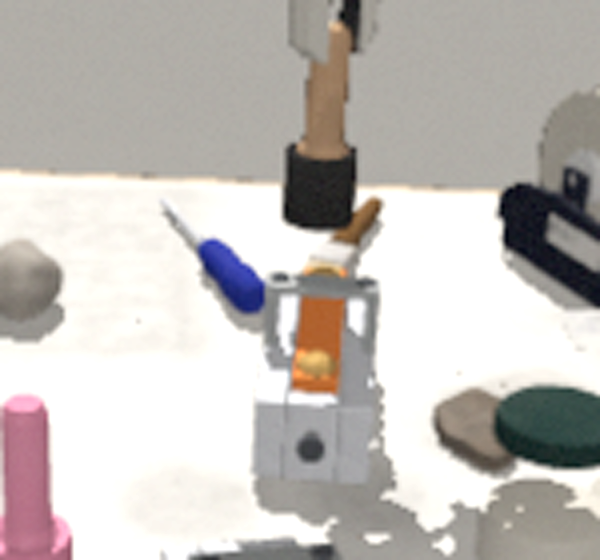

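View pics/w6.png

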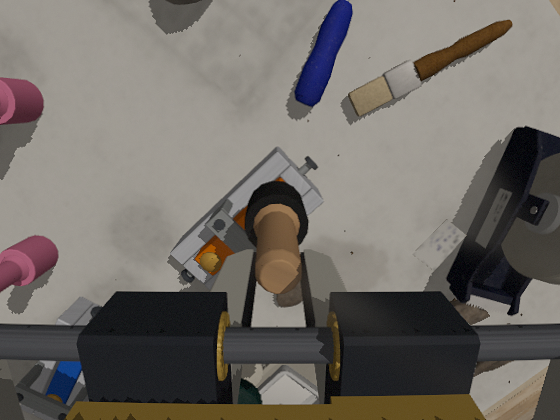

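Stud b is down to about z 0.065, at (316,362) in the crop. The mallet is over a again. Next, a goes down slightly past b.

Request:
{"fn": "jog_arm", "kwargs": {
  "steps": [
    [1,-0.004,-0.001,0.012,0,0,0],
    [1,-0.006,-0.002,0.023,0,0,0],
    [1,-0.006,-0.002,0.027,0,0,0],
    [1,-0.006,-0.002,0.03,0,0,0],
    [1,-0.006,-0.002,0.032,0,0,0]
  ]
}}

```text
t: 11.6
tool_pos: [0.6426, 0.1843, 0.1547]
orientation: [1.206, 2.9, -0.003]
force: [-2.2, -2.4, 4.2]
opening: 0.0226
```

Request:
{"fn": "jog_arm", "kwargs": {
  "steps": [
    [1,0,0,0.001,0,0,0],
    [1,0,0,0.002,0,0,0]
  ]
}}

```text
t: 11.85
tool_pos: [0.6429, 0.1843, 0.1534]
orientation: [1.205, 2.899, -0.002]
force: [-1.9, -1.2, 3.3]
opening: 0.0224
```

Stud a had lifted to about 0.076 while b went to 0.065, so I'll keep later steps smaller. Pressing a down about 9 mm brings it level with b.

Request:
{"fn": "jog_arm", "kwargs": {
  "steps": [
    [1,0,0,0.002,0,0,0],
    [1,0,0,0.004,0,0,0],
    [1,0,0,0.006,0,0,0],
    [1,0,0,0.008,0,0,0],
    [1,0,0,0.009,0,0,0]
  ]
}}

```text
t: 12.48
tool_pos: [0.643, 0.1845, 0.1443]
orientation: [1.205, 2.899, -0.002]
force: [-1.0, -1.0, 4.6]
opening: 0.0226
```

Request:
{"fn": "jog_arm", "kwargs": {
  "steps": [
    [1,0,0,-0.02,0,0,0],
    [1,0,0,-0.043,0,0,0],
    [1,-0.03,-0.03,-0.043,0,0,0],
    [1,-0.061,-0.064,-0.043,0,0,0],
    [1,-0.061,-0.064,-0.043,0,0,0]
  ]
}}

```text
t: 13.1
tool_pos: [0.6409, 0.0929, 0.1882]
orientation: [1.21, 2.897, -0.003]
force: [-0.5, 1.8, -2.3]
opening: 0.0226
```

```bash
python3 go.py 0.6395 0.096 0.15 45;python3 - <<'E'
from plant import robot
from h import *
t=robot.read_camera("scene"); b=t["image"][:,:,::-1]
a=cv2.resize(b[110:250,250:400],None,fx=4,fy=4,interpolation=cv2.INTER_CUBIC); cv2.imwrite("pics/s7.png",cv2.convertScaleAbs(a,alpha=1.4))
E
```

```text
row [0.0032, 0.0012, 0.0382] [-0.001, 0.003, -0.006]
t 13.1 pos [0.6409 0.0929 0.1882] F [-0.5   1.77 -2.29] open 0.0226 q [ 0.07  0.26  1.35 -0.    1.53 -0.71]
```

View pics/s7.png

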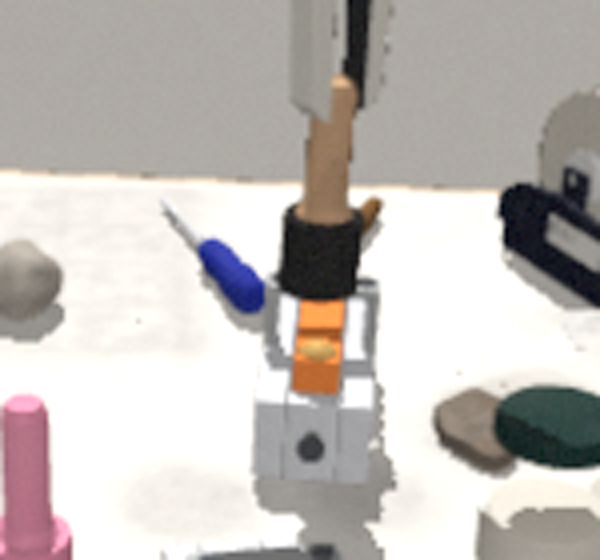

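Stud b is at (319,349) under the head, and the mallet sits in the grip as before. Lowering on b.

Request:
{"fn": "jog_arm", "kwargs": {
  "steps": [
    [1,0.003,0,0.015,0,0,0],
    [1,0.003,0,0.03,0,0,0],
    [1,0.003,0,0.034,0,0,0],
    [1,0.003,0,0.036,0,0,0],
    [1,0.003,0,0.038,0,0,0]
  ]
}}

```text
t: 13.78
tool_pos: [0.6391, 0.097, 0.151]
orientation: [1.208, 2.897, -0.001]
force: [-1.8, -0.1, 3.8]
opening: 0.0229
```

Request:
{"fn": "jog_arm", "kwargs": {
  "steps": [
    [1,0,0,0.001,0,0,0],
    [1,0,0,0.002,0,0,0]
  ]
}}

```text
t: 14.02
tool_pos: [0.6394, 0.0968, 0.1497]
orientation: [1.208, 2.896, -0.0]
force: [-2.4, -1.2, 4.2]
opening: 0.0224
```

Request:
{"fn": "jog_arm", "kwargs": {
  "steps": [
    [1,0,0,0.002,0,0,0],
    [1,0,0,0.004,0,0,0],
    [1,0,0,0.006,0,0,0],
    [1,0,0,0.0075,0,0,0]
  ]
}}

```text
t: 14.52
tool_pos: [0.6393, 0.0967, 0.1419]
orientation: [1.208, 2.896, -0.001]
force: [-1.9, -1.3, 3.7]
opening: 0.0222
```

Request:
{"fn": "jog_arm", "kwargs": {
  "steps": [
    [1,0,0,-0.02,0,0,0],
    [1,0,0,-0.042,0,0,0],
    [1,0.03,0.03,-0.042,0,0,0],
    [1,0.061,0.064,-0.042,0,0,0],
    [1,0.061,0.065,-0.042,0,0,0]
  ]
}}

```text
t: 15.15
tool_pos: [0.6423, 0.1898, 0.1845]
orientation: [1.202, 2.899, 0.002]
force: [0.4, -1.6, -2.3]
opening: 0.0228
```

```bash
python3 go.py 0.6425 0.1875 0.152 45
```

```text
row [-0.0017, -0.0015, 0.0325] [0.003, 0.003, -0.001]
t 15.15 pos [0.6423 0.1898 0.1845] F [ 0.43 -1.62 -2.31] open 0.0228 q [ 0.21  0.32  1.29 -0.    1.53 -0.57]
```

Request:
{"fn": "jog_arm", "kwargs": {
  "steps": [
    [1,-0.001,-0.001,0.014,0,0,0],
    [1,-0.001,-0.001,0.027,0,0,0],
    [1,-0.001,-0.001,0.031,0,0,0],
    [1,-0.001,-0.001,0.034,0,0,0],
    [1,-0.001,-0.001,0.036,0,0,0]
  ]
}}

```text
t: 15.78
tool_pos: [0.6429, 0.1879, 0.1494]
orientation: [1.203, 2.897, 0.003]
force: [-1.1, -1.4, 3.4]
opening: 0.0221
```

Request:
{"fn": "jog_arm", "kwargs": {
  "steps": [
    [1,0,0,0.002,0,0,0],
    [1,0,0,0.004,0,0,0],
    [1,0,0,0.006,0,0,0],
    [1,0,0,0.007,0,0,0]
  ]
}}

```text
t: 16.27
tool_pos: [0.6431, 0.188, 0.1426]
orientation: [1.203, 2.897, 0.004]
force: [-1.2, -0.3, 4.4]
opening: 0.0223
```

Request:
{"fn": "jog_arm", "kwargs": {
  "steps": [
    [1,0,0,0.002,0,0,0],
    [1,0,0,0.003,0,0,0]
  ]
}}

```text
t: 16.52
tool_pos: [0.6431, 0.1882, 0.1394]
orientation: [1.202, 2.897, 0.004]
force: [-1.7, -1.0, 4.8]
opening: 0.0225
```

Request:
{"fn": "jog_arm", "kwargs": {
  "steps": [
    [1,0,0,-0.02,0,0,0],
    [1,0,0,-0.045,0,0,0],
    [1,-0.03,-0.03,-0.045,0,0,0],
    [1,-0.062,-0.065,-0.045,0,0,0],
    [1,-0.062,-0.066,-0.045,0,0,0]
  ]
}}

```text
t: 17.15
tool_pos: [0.6401, 0.0944, 0.1851]
orientation: [1.207, 2.894, 0.003]
force: [-0.7, 0.7, -2.3]
opening: 0.0227
```

```bash
python3 go.py 0.6395 0.096 0.15 45
```

```text
row [0.0018, 0.0006, 0.0351] [0.004, 0.004, -0.005]
t 17.15 pos [0.6401 0.0944 0.1851] F [-0.66  0.67 -2.28] open 0.0227 q [ 0.07  0.26  1.37 -0.    1.51 -0.71]
```

Request:
{"fn": "jog_arm", "kwargs": {
  "steps": [
    [1,0.001,0,0.014,0,0,0],
    [1,0.001,0,0.028,0,0,0],
    [1,0.001,0,0.032,0,0,0],
    [1,0.001,0,0.035,0,0,0],
    [1,0.001,0,0.037,0,0,0]
  ]
}}

```text
t: 17.77
tool_pos: [0.64, 0.0955, 0.1486]
orientation: [1.206, 2.894, 0.003]
force: [-0.7, -1.0, 3.6]
opening: 0.0224
```

Request:
{"fn": "jog_arm", "kwargs": {
  "steps": [
    [1,0,0,0.001,0,0,0],
    [1,0,0,0.002,0,0,0]
  ]
}}

```text
t: 18.02
tool_pos: [0.6406, 0.0953, 0.1478]
orientation: [1.206, 2.892, 0.004]
force: [-2.0, -0.5, 4.1]
opening: 0.0226
```

Request:
{"fn": "jog_arm", "kwargs": {
  "steps": [
    [1,0,0,0.002,0,0,0],
    [1,0,0,0.004,0,0,0],
    [1,0,0,0.006,0,0,0],
    [1,0,0,0.008,0,0,0],
    [1,0,0,0.01,0,0,0]
  ]
}}

```text
t: 18.65
tool_pos: [0.6406, 0.0952, 0.1376]
orientation: [1.206, 2.893, 0.004]
force: [-3.5, -2.3, 4.4]
opening: 0.0229
```

Request:
{"fn": "jog_arm", "kwargs": {
  "steps": [
    [1,0,0,-0.02,0,0,0],
    [1,0,0,-0.046,0,0,0],
    [1,0.03,0.03,-0.046,0,0,0],
    [1,0.061,0.065,-0.046,0,0,0],
    [1,0.061,0.066,-0.046,0,0,0]
  ]
}}

```text
t: 19.27
tool_pos: [0.6439, 0.189, 0.1841]
orientation: [1.2, 2.895, 0.006]
force: [0.2, -0.9, -2.9]
opening: 0.0227
```

```bash
python3 go.py 0.6425 0.1875 0.149 45
```

```text
row [0.0001, -0.0023, 0.0351] [0.007, 0.005, -0.001]
t 19.275 pos [0.6439 0.189  0.1841] F [ 0.24 -0.87 -2.86] open 0.0227 q [ 0.21  0.32  1.29 -0.    1.52 -0.58]
```

Request:
{"fn": "jog_arm", "kwargs": {
  "steps": [
    [1,0,-0.001,0.014,0,0,0],
    [1,0,-0.001,0.028,0,0,0],
    [1,0,-0.001,0.033,0,0,0],
    [1,0,-0.001,0.036,0,0,0],
    [1,0,-0.001,0.038,0,0,0]
  ]
}}

```text
t: 19.9
tool_pos: [0.6437, 0.188, 0.1463]
orientation: [1.201, 2.895, 0.007]
force: [-1.2, 1.0, -1.6]
opening: 0.0222
```

Request:
{"fn": "jog_arm", "kwargs": {
  "steps": [
    [1,0,0,0.002,0,0,0],
    [1,0,0,0.004,0,0,0],
    [1,0,0,0.006,0,0,0],
    [1,0,0,0.008,0,0,0]
  ]
}}

```text
t: 20.4
tool_pos: [0.6444, 0.1882, 0.1392]
orientation: [1.2, 2.893, 0.009]
force: [0.6, 0.3, 5.1]
opening: 0.0224
```

Request:
{"fn": "jog_arm", "kwargs": {
  "steps": [
    [1,0,0,0.002,0,0,0],
    [1,0,0,0.004,0,0,0]
  ]
}}

```text
t: 20.65
tool_pos: [0.6446, 0.1883, 0.1354]
orientation: [1.2, 2.893, 0.009]
force: [-0.8, 0.7, 4.0]
opening: 0.0224
```

Request:
{"fn": "jog_arm", "kwargs": {
  "steps": [
    [1,0,0,-0.02,0,0,0],
    [1,0,0,-0.048,0,0,0],
    [1,-0.03,-0.03,-0.048,0,0,0],
    [1,-0.062,-0.066,-0.048,0,0,0],
    [1,-0.062,-0.068,-0.048,0,0,0]
  ]
}}

```text
t: 21.28
tool_pos: [0.6396, 0.0929, 0.1837]
orientation: [1.205, 2.891, 0.007]
force: [-0.3, -0.3, -1.9]
opening: 0.0223
```

```bash
python3 go.py 0.6395 0.096 0.146 45;python3 - <<'E'
from plant import robot
from h import *
t=robot.read_camera("scene"); b=t["image"][:,:,::-1]
a=cv2.resize(b[110:250,250:400],None,fx=4,fy=4,interpolation=cv2.INTER_CUBIC); cv2.imwrite("pics/s8.png",cv2.convertScaleAbs(a,alpha=1.4))
E
```

```text
row [0.0025, 0.0018, 0.0377] [0.008, 0.007, -0.005]
t 21.275 pos [0.6396 0.0929 0.1837] F [-0.33 -0.34 -1.9 ] open 0.0223 q [ 0.07  0.25  1.38 -0.    1.51 -0.72]
```

View pics/s8.png

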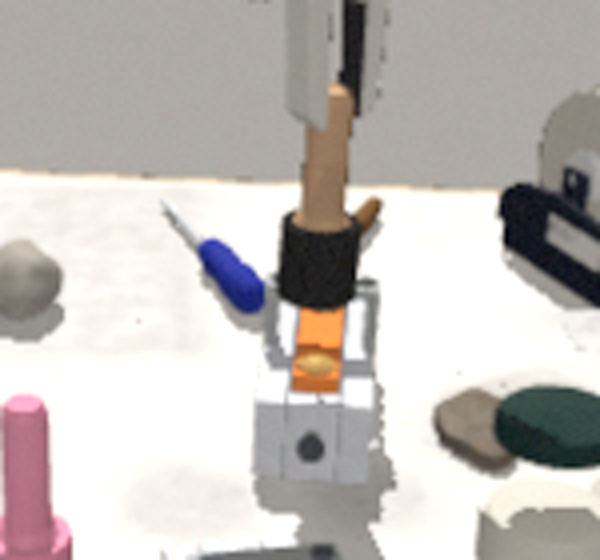

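The core is well down: stud b is now at (317,364), close to the rim. Lowering on b with a small tilt correction.

Request:
{"fn": "jog_arm", "kwargs": {
  "steps": [
    [1,0.0025,0.001,0.015,0.006,0.005,0],
    [1,0.0025,0.001,0.03,0.006,0.005,0],
    [1,0.0025,0.001,0.034,0.006,0.005,0],
    [1,0.0025,0.001,0.037,0.006,0.005,0],
    [1,0.0025,0.001,0.039,0.006,0.005,0]
  ]
}}

```text
t: 21.95
tool_pos: [0.639, 0.0974, 0.1447]
orientation: [1.206, 2.898, 0.003]
force: [-1.0, -0.3, -2.2]
opening: 0.0227
```

Request:
{"fn": "jog_arm", "kwargs": {
  "steps": [
    [1,0,0,0.002,0,0,0],
    [1,0,0,0.004,0,0,0],
    [1,0,0,0.006,0,0,0],
    [1,0,0,0.007,0,0,0]
  ]
}}

```text
t: 22.45
tool_pos: [0.6394, 0.0973, 0.1384]
orientation: [1.206, 2.897, 0.004]
force: [-0.8, -0.9, 3.9]
opening: 0.0229
```

Request:
{"fn": "jog_arm", "kwargs": {
  "steps": [
    [1,0,0,0.002,0,0,0],
    [1,0,0,0.004,0,0,0],
    [1,0,0,0.0055,0,0,0]
  ]
}}

```text
t: 22.82
tool_pos: [0.6394, 0.0973, 0.1328]
orientation: [1.206, 2.897, 0.004]
force: [-1.1, -0.2, 3.9]
opening: 0.0226
```

Request:
{"fn": "jog_arm", "kwargs": {
  "steps": [
    [1,0,0,-0.02,0,0,0],
    [1,0,0,-0.05,0,0,0],
    [1,0.03,0.03,-0.05,0,0,0],
    [1,0.06,0.063,-0.05,0,0,0],
    [1,0.061,0.065,-0.05,0,0,0]
  ]
}}

```text
t: 23.45
tool_pos: [0.6418, 0.1897, 0.1832]
orientation: [1.201, 2.9, 0.005]
force: [0.6, -0.6, -2.7]
opening: 0.0227
```

```bash
python3 go.py 0.6425 0.1875 0.143 45
```

```text
row [-0.002, -0.0012, 0.0402] [0.004, 0.001, 0.0]
t 23.45 pos [0.6418 0.1897 0.1832] F [ 0.59 -0.6  -2.7 ] open 0.0227 q [ 0.21  0.32  1.3   0.    1.52 -0.58]
```

Request:
{"fn": "jog_arm", "kwargs": {
  "steps": [
    [1,-0.001,-0.001,0.015,0,0,0],
    [1,-0.001,-0.001,0.03,0,0,0],
    [1,-0.001,-0.001,0.037,0,0,0],
    [1,-0.001,-0.001,0.04,0,0,0],
    [1,-0.001,-0.001,0.042,0,0,0]
  ]
}}

```text
t: 24.08
tool_pos: [0.6421, 0.188, 0.1413]
orientation: [1.202, 2.9, 0.006]
force: [1.3, -0.9, -2.1]
opening: 0.0224
```

Request:
{"fn": "jog_arm", "kwargs": {
  "steps": [
    [1,0,0,0.002,0,0,0],
    [1,0,0,0.004,0,0,0],
    [1,0,0,0.006,0,0,0],
    [1,0,0,0.007,0,0,0]
  ]
}}

```text
t: 24.58
tool_pos: [0.6426, 0.1883, 0.1349]
orientation: [1.201, 2.899, 0.007]
force: [0.0, 1.2, 4.1]
opening: 0.0226
```

Request:
{"fn": "jog_arm", "kwargs": {
  "steps": [
    [1,0,0,0.0015,0,0,0],
    [1,0,0,0.003,0,0,0],
    [1,0,0,0.0035,0,0,0]
  ]
}}

```text
t: 24.95
tool_pos: [0.6426, 0.1884, 0.1312]
orientation: [1.201, 2.899, 0.007]
force: [1.0, 0.5, 4.3]
opening: 0.0226
```

Request:
{"fn": "jog_arm", "kwargs": {
  "steps": [
    [1,0,0,-0.02,0,0,0],
    [1,0,0,-0.05,0,0,0],
    [1,-0.03,-0.03,-0.051,0,0,0],
    [1,-0.062,-0.065,-0.051,0,0,0],
    [1,-0.062,-0.067,-0.051,0,0,0]
  ]
}}

```text
t: 25.58
tool_pos: [0.6386, 0.0936, 0.1824]
orientation: [1.207, 2.897, 0.005]
force: [-1.2, 0.7, -1.8]
opening: 0.0225
```

```bash
python3 go.py 0.6395 0.096 0.142 45
```

```text
row [0.0012, 0.0021, 0.0404] [0.004, 0.002, -0.004]
t 25.575 pos [0.6386 0.0936 0.1824] F [-1.17  0.69 -1.84] open 0.0225 q [ 0.07  0.25  1.37  0.    1.51 -0.72]
```

Request:
{"fn": "jog_arm", "kwargs": {
  "steps": [
    [1,0.001,0.001,0.015,0,0,0],
    [1,0.001,0.001,0.032,0,0,0],
    [1,0.001,0.001,0.039,0,0,0],
    [1,0.001,0.001,0.042,0,0,0],
    [1,0.001,0.001,0.044,0,0,0]
  ]
}}

```text
t: 26.2
tool_pos: [0.6392, 0.0953, 0.1392]
orientation: [1.206, 2.896, 0.005]
force: [-2.1, -1.6, 3.4]
opening: 0.0226
```

Request:
{"fn": "jog_arm", "kwargs": {
  "steps": [
    [1,0,0,0.002,0,0,0],
    [1,0,0,0.004,0,0,0],
    [1,0,0,0.006,0,0,0],
    [1,0,0,0.0075,0,0,0]
  ]
}}

```text
t: 26.7
tool_pos: [0.6393, 0.0951, 0.1317]
orientation: [1.206, 2.896, 0.005]
force: [-2.2, -2.2, 4.6]
opening: 0.0226
```

Request:
{"fn": "jog_arm", "kwargs": {
  "steps": [
    [1,0,0,0.001,0,0,0],
    [1,0,0,0.002,0,0,0]
  ]
}}

```text
t: 26.95
tool_pos: [0.6393, 0.0951, 0.1296]
orientation: [1.206, 2.896, 0.005]
force: [-2.7, -1.3, 4.4]
opening: 0.0225
```

Request:
{"fn": "jog_arm", "kwargs": {
  "steps": [
    [1,0,0,-0.02,0,0,0],
    [1,0,0,-0.05,0,0,0],
    [1,0.03,0.03,-0.052,0,0,0],
    [1,0.062,0.065,-0.052,0,0,0],
    [1,0.062,0.0665,-0.052,0,0,0]
  ]
}}

```text
t: 27.58
tool_pos: [0.6423, 0.1899, 0.1825]
orientation: [1.2, 2.898, 0.008]
force: [-0.1, -0.9, -2.4]
opening: 0.0229
```

```bash
python3 go.py 0.6425 0.1875 0.138 45
python3 - <<'E'
from plant import robot
from h import *
t=robot.read_camera("scene"); b=t["image"][:,:,::-1]
a=cv2.resize(b[110:250,250:400],None,fx=4,fy=4,interpolation=cv2.INTER_CUBIC); cv2.imwrite("pics/s9.png",cv2.convertScaleAbs(a,alpha=1.4))
E
```

```text
row [-0.0017, -0.0018, 0.0445] [0.007, 0.002, 0.0]
t 27.575 pos [0.6423 0.1899 0.1825] F [-0.12 -0.93 -2.4 ] open 0.0229 q [ 0.21  0.32  1.3   0.    1.52 -0.58]
```

View pics/s9.png

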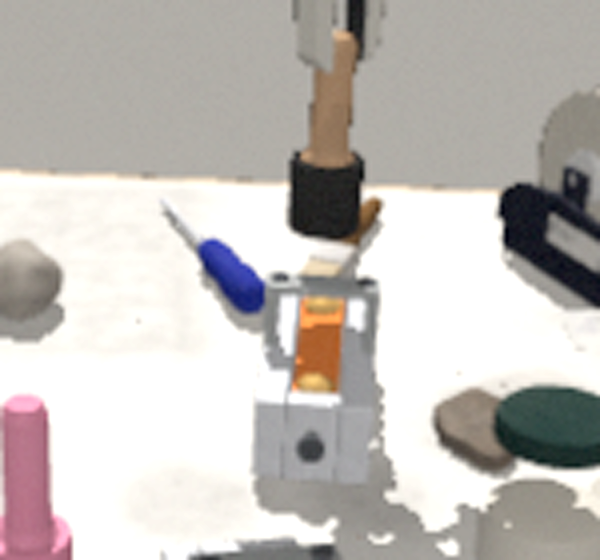

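Stud b at (315,382) is nearly level with the rim, and stud a at (323,303) is now visible below the strap. Tapping a down to the rim.

Request:
{"fn": "jog_arm", "kwargs": {
  "steps": [
    [1,-0.001,-0.001,0.015,0.005,0,0],
    [1,-0.001,-0.001,0.033,0.005,0,0],
    [1,-0.001,-0.001,0.041,0.005,0,0],
    [1,-0.001,-0.001,0.044,0.005,0,0],
    [1,-0.001,-0.001,0.046,0.005,0,0]
  ]
}}

```text
t: 28.25
tool_pos: [0.643, 0.1864, 0.1364]
orientation: [1.203, 2.899, -0.001]
force: [-0.4, -1.2, -0.1]
opening: 0.0224
```

Request:
{"fn": "jog_arm", "kwargs": {
  "steps": [
    [1,0,0,0.002,0,0,0],
    [1,0,0,0.004,0,0,0],
    [1,0,0,0.006,0,0,0]
  ]
}}

```text
t: 28.62
tool_pos: [0.6437, 0.1866, 0.1315]
orientation: [1.202, 2.897, 0.001]
force: [-0.8, 0.6, 5.1]
opening: 0.0222
```

Request:
{"fn": "jog_arm", "kwargs": {
  "steps": [
    [1,0,0,0.0015,0,0,0],
    [1,0,0,0.0025,0,0,0]
  ]
}}

```text
t: 28.88
tool_pos: [0.6439, 0.1867, 0.1292]
orientation: [1.202, 2.897, 0.001]
force: [-3.6, -0.8, 10.6]
opening: 0.0228
```

Request:
{"fn": "jog_arm", "kwargs": {
  "steps": [
    [1,0,0,0.0015,0,0,0],
    [1,0,0,0.0015,0,0,0]
  ]
}}

```text
t: 29.12
tool_pos: [0.6444, 0.1868, 0.1293]
orientation: [1.201, 2.896, 0.003]
force: [-2.7, -1.2, 11.1]
opening: 0.0226
```

The rim has stopped the face at TCP 0.129 (face 0.050, force 13 N), so stud a is level. Back to b.

Request:
{"fn": "jog_arm", "kwargs": {
  "steps": [
    [1,0,0,-0.02,0,0,0],
    [1,0,0,-0.05,0,0,0],
    [1,-0.03,-0.03,-0.052,0,0,0],
    [1,-0.061,-0.066,-0.052,0,0,0],
    [1,-0.061,-0.067,-0.052,0,0,0]
  ]
}}

```text
t: 29.75
tool_pos: [0.6397, 0.0931, 0.1816]
orientation: [1.206, 2.893, 0.001]
force: [-0.3, 1.7, -1.7]
opening: 0.0227
```

```bash
python3 go.py 0.6395 0.096 0.136 45
```

```text
row [0.0025, 0.0018, 0.0456] [0.003, 0.006, -0.005]
t 29.75 pos [0.6397 0.0931 0.1816] F [-0.3   1.72 -1.68] open 0.0227 q [ 0.07  0.25  1.37 -0.    1.51 -0.71]
```

Request:
{"fn": "jog_arm", "kwargs": {
  "steps": [
    [1,0.002,0.001,0.015,0.002,0.004,0],
    [1,0.002,0.001,0.033,0.002,0.004,0],
    [1,0.002,0.001,0.041,0.002,0.004,0],
    [1,0.002,0.001,0.044,0.002,0.004,0],
    [1,0.002,0.001,0.046,0.002,0.004,0]
  ]
}}

```text
t: 30.38
tool_pos: [0.6394, 0.0955, 0.1356]
orientation: [1.207, 2.898, 0.001]
force: [0.2, -0.6, -2.5]
opening: 0.0226
```

Request:
{"fn": "jog_arm", "kwargs": {
  "steps": [
    [1,0,0,0.002,0,0,0],
    [1,0,0,0.004,0,0,0],
    [1,0,0,0.006,0,0,0]
  ]
}}

```text
t: 30.75
tool_pos: [0.6402, 0.0953, 0.1309]
orientation: [1.207, 2.896, 0.002]
force: [-1.0, -0.7, 3.6]
opening: 0.0228
```

Request:
{"fn": "jog_arm", "kwargs": {
  "steps": [
    [1,0,0,0.001,0,0,0],
    [1,0,0,0.002,0,0,0],
    [1,0,0,0.0025,0,0,0]
  ]
}}

```text
t: 31.12
tool_pos: [0.6405, 0.0952, 0.1291]
orientation: [1.206, 2.895, 0.002]
force: [-2.5, -1.0, 8.7]
opening: 0.0228
```

Request:
{"fn": "jog_arm", "kwargs": {
  "steps": [
    [1,0,0,-0.02,0,0,0],
    [1,0,0,-0.05,0,0,0],
    [1,0.03,0.03,-0.052,0,0,0],
    [1,0.062,0.065,-0.052,0,0,0],
    [1,0.062,0.0665,-0.052,0,0,0]
  ]
}}

```text
t: 31.75
tool_pos: [0.6432, 0.1898, 0.1814]
orientation: [1.201, 2.898, 0.004]
force: [-0.5, -1.8, -2.6]
opening: 0.0228
```

```bash
python3 go.py 0.6425 0.1875 0.136 45
```

```text
row [-0.001, -0.0023, 0.0454] [0.004, 0.003, -0.0]
t 31.75 pos [0.6432 0.1898 0.1814] F [-0.5  -1.76 -2.61] open 0.0228 q [ 0.21  0.32  1.29 -0.    1.52 -0.57]
```

b is at the rim as well. One more tap on a to take out any lift from the last tap.

Request:
{"fn": "jog_arm", "kwargs": {
  "steps": [
    [1,0,-0.001,0.015,0.003,0.002,0],
    [1,0,-0.001,0.033,0.003,0.002,0],
    [1,0,-0.001,0.042,0.003,0.002,0],
    [1,0,-0.001,0.045,0.003,0.002,0],
    [1,0,-0.001,0.047,0.003,0.002,0]
  ]
}}

```text
t: 32.38
tool_pos: [0.643, 0.1887, 0.1344]
orientation: [1.203, 2.9, 0.001]
force: [-0.5, 0.8, -1.2]
opening: 0.0223
```

Request:
{"fn": "jog_arm", "kwargs": {
  "steps": [
    [1,0,0,0.002,0,0,0],
    [1,0,0,0.003,0,0,0]
  ]
}}

```text
t: 32.62
tool_pos: [0.6437, 0.1888, 0.1326]
orientation: [1.202, 2.899, 0.003]
force: [-0.8, -0.4, 3.6]
opening: 0.0227
```

Request:
{"fn": "jog_arm", "kwargs": {
  "steps": [
    [1,0,0,0.001,0,0,0],
    [1,0,0,0.0025,0,0,0],
    [1,0,0,0.003,0,0,0]
  ]
}}

```text
t: 33.0
tool_pos: [0.644, 0.1889, 0.1302]
orientation: [1.202, 2.898, 0.004]
force: [-0.3, 0.7, 4.1]
opening: 0.0228
```

Request:
{"fn": "jog_arm", "kwargs": {
  "steps": [
    [1,0,0,0.001,0,0,0],
    [1,0,0,0.001,0,0,0]
  ]
}}

```text
t: 33.25
tool_pos: [0.6441, 0.189, 0.1293]
orientation: [1.202, 2.898, 0.004]
force: [-1.4, -0.9, 4.3]
opening: 0.0225
```

Request:
{"fn": "jog_arm", "kwargs": {
  "steps": [
    [1,0,0,-0.02,0,0,0],
    [1,0,0,-0.05,0,0,0],
    [1,-0.03,-0.03,-0.052,0,0,0],
    [1,-0.062,-0.066,-0.052,0,0,0],
    [1,-0.062,-0.067,-0.052,0,0,0]
  ]
}}

```text
t: 33.88
tool_pos: [0.6403, 0.0944, 0.1819]
orientation: [1.207, 2.895, 0.003]
force: [0.3, 0.6, -2.1]
opening: 0.0226
```

```bash
python3 go.py 0.6395 0.096 0.134 45
```

```text
row [0.0018, 0.0004, 0.0479] [0.003, 0.004, -0.005]
t 33.875 pos [0.6403 0.0944 0.1819] F [ 0.27  0.57 -2.12] open 0.0226 q [ 0.07  0.26  1.37 -0.    1.51 -0.71]
```

Request:
{"fn": "jog_arm", "kwargs": {
  "steps": [
    [1,0.001,0,0.015,0.002,0.003,0],
    [1,0.001,0,0.034,0.002,0.003,0],
    [1,0.001,0,0.044,0.002,0.003,0],
    [1,0.001,0,0.047,0.002,0.003,0],
    [1,0.001,0,0.049,0.002,0.003,0]
  ]
}}

```text
t: 34.5
tool_pos: [0.6399, 0.0955, 0.1328]
orientation: [1.208, 2.899, 0.002]
force: [-0.4, 0.1, -1.8]
opening: 0.0227
```

Request:
{"fn": "jog_arm", "kwargs": {
  "steps": [
    [1,0,0,0.001,0,0,0],
    [1,0,0,0.002,0,0,0],
    [1,0,0,0.003,0,0,0]
  ]
}}

```text
t: 34.88
tool_pos: [0.6407, 0.0954, 0.1313]
orientation: [1.207, 2.897, 0.003]
force: [-0.8, -0.1, 4.8]
opening: 0.0229
```

Request:
{"fn": "jog_arm", "kwargs": {
  "steps": [
    [1,0,0,0.001,0,0,0],
    [1,0,0,0.001,0,0,0]
  ]
}}

```text
t: 35.12
tool_pos: [0.641, 0.0953, 0.1307]
orientation: [1.207, 2.896, 0.003]
force: [-1.4, -1.2, 3.9]
opening: 0.0229
```

Both studs are within about 2 mm of the rim. Lifting away and viewing before placing the mallet back.

Request:
{"fn": "jog_arm", "kwargs": {
  "steps": [
    [1,0,0,-0.03,0,0,0],
    [1,0,0,-0.07,0,0,0],
    [1,0,-0.05,-0.08,0,0,0],
    [1,0.02,-0.1,-0.08,0,0,0],
    [1,0.04,-0.13,-0.08,0,0,0]
  ]
}}

```text
t: 35.75
tool_pos: [0.5181, 0.0312, 0.2091]
orientation: [1.209, 2.897, 0.002]
force: [-0.1, -0.3, -2.3]
opening: 0.0228
```

```bash
python3 go.py 0.4713 0.0412 0.2 45
python3 - <<'E'
from plant import robot
from h import *
t=robot.read_camera("scene"); b=t["image"][:,:,::-1]
a=cv2.resize(b[150:250,290:380],None,fx=6,fy=6,interpolation=cv2.INTER_CUBIC); cv2.imwrite("pics/s10.png",cv2.convertScaleAbs(a,alpha=1.4))
s=robot.read_state();w=robot.read_camera("wrist");cv2.imwrite("pics/w10.png",w["image"][:,:,::-1])
E
```

```text
row [0.04, -0.0263, 0.009] [0.002, 0.002, -0.005]
t 35.75 pos [0.5181 0.0312 0.2091] F [-0.1  -0.3  -2.35] open 0.0228 q [-0.04 -0.1   1.69  0.    1.54 -0.82]
```

View pics/s10.png

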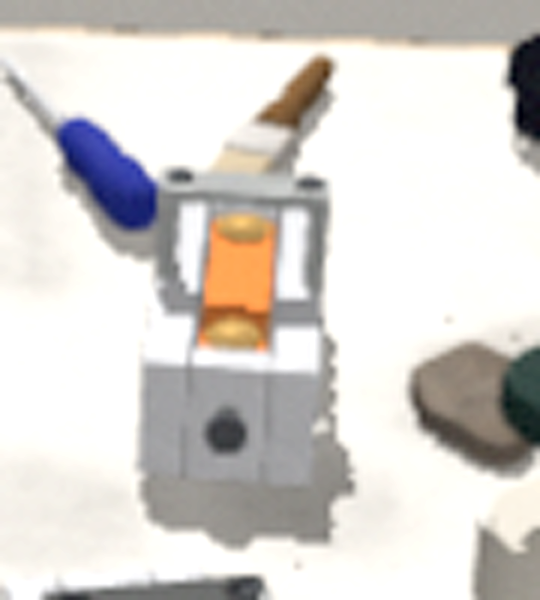

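View pics/w10.png

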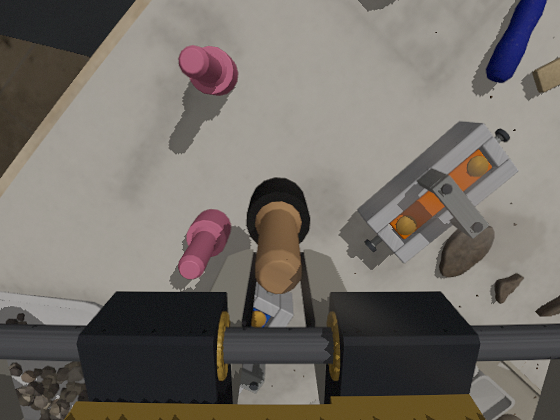

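Run:
```python
from plant import robot
from h import *
c=robot.read_camera("scene");E=c["extrinsics"]
for n,P in(("a",(.6415,.188)),("b",(.6385,.096))):
    for z in(.048,.052,.056,.06): print(n,z,proj(c,E,[*P,z]).round(1))
```

```text
a 0.048 [[329.8 187.3]]
a 0.052 [[329.9 185.8]]
a 0.056 [[330.  184.4]]
a 0.06 [[330.1 182.9]]
b 0.048 [[328.1 205.1]]
b 0.052 [[328.2 203.6]]
b 0.056 [[328.3 202. ]]
b 0.06 [[328.4 200.5]]
```

Request:
{"fn": "jog_arm", "kwargs": {
  "steps": [
    [1,0.02,-0.013,0.005,0,0,0],
    [1,0.04,-0.026,0.009,0.002,0.002,-0.005],
    [1,0.04,-0.026,0.009,0.002,0.002,-0.005],
    [1,0.04,-0.026,0.009,0.002,0.002,-0.005]
  ]
}}

```text
t: 36.4
tool_pos: [0.4729, 0.0422, 0.2003]
orientation: [1.202, 2.902, 0.002]
force: [0.3, 0.4, -2.0]
opening: 0.0226
```

```bash
python3 go.py 0.4713 0.0412 0.08 45
```

```text
row [0.0005, -0.002, 0.1203] [0.001, 0.0, 0.0]
t 36.4 pos [0.4729 0.0422 0.2003] F [ 0.29  0.36 -1.98] open 0.0226 q [-0.02 -0.22  1.82  0.    1.54 -0.81]
```

The scene view puts a near z 0.048 and b near 0.049 (±2–3 mm), both inside 0.042–0.056. Setting the mallet down.

Request:
{"fn": "jog_arm", "kwargs": {
  "steps": [
    [1,0,-0.001,0.03,0,0,0],
    [1,0,-0.002,0.07,0,0,0],
    [1,0,-0.002,0.1,0,0,0],
    [1,0,-0.002,0.112,0,0,0],
    [1,0,-0.002,0.116,0,0,0]
  ]
}}

```text
t: 37.02
tool_pos: [0.472, 0.0408, 0.0842]
orientation: [1.202, 2.902, 0.001]
force: [-0.7, 0.5, -1.5]
opening: 0.0224
```

Request:
{"fn": "jog_arm", "kwargs": {
  "steps": [
    [1,0,0,0.0015,0,0,0],
    [1,0,0,0.003,0,0,0],
    [1,0,0,0.0035,0,0,0]
  ]
}}

```text
t: 37.4
tool_pos: [0.4726, 0.0408, 0.0814]
orientation: [1.201, 2.901, 0.002]
force: [-0.1, -0.5, -1.9]
opening: 0.0225
```

Request:
{"fn": "jog_arm", "kwargs": {
  "steps": [
    [1,0,0,0.0015,0,0,0],
    [1,0,0,0.0025,0,0,0],
    [1,0,0,0.003,0,0,0],
    [1,0,0,0.003,0,0,0]
  ]
}}

```text
t: 37.9
tool_pos: [0.4731, 0.0408, 0.079]
orientation: [1.201, 2.9, 0.003]
force: [-0.7, 0.2, 4.9]
opening: 0.0223
```

On the bench: force has gone from −2 to +5 N at TCP z 0.079, matching the pick-up height. Releasing gradually and rising straight up.

Request:
{"fn": "jog_arm", "kwargs": {
  "steps": [
    [0.3,0,0,0,0,0,0],
    [0.3,0,0,0,0,0,0],
    [0.3,0,0,0,0,0,0],
    [0.3,0,0,0,0,0,0]
  ]
}}

```text
t: 38.4
tool_pos: [0.473, 0.0408, 0.0789]
orientation: [1.201, 2.9, 0.003]
force: [-0.5, 0.9, 0.0]
opening: 0.0577
```

Request:
{"fn": "jog_arm", "kwargs": {
  "steps": [
    [0.3,0,0,-0.02,0,0,0],
    [0.3,0,0,-0.05,0,0,0],
    [0.3,0,0,-0.09,0,0,0],
    [0.3,0,0,-0.13,0,0,0],
    [0.3,0,0,-0.15,0,0,0]
  ]
}}

```text
t: 39.02
tool_pos: [0.4736, 0.0407, 0.2313]
orientation: [1.2, 2.898, 0.004]
force: [0.2, -0.5, -0.7]
opening: 0.0652
```

Run:
```python
from plant import robot
from h import *
t=robot.read_camera("scene"); cv2.imwrite("pics/s11.png",t["image"][:,:,::-1])
t=robot.read_camera("wrist"); cv2.imwrite("pics/w11.png",t["image"][:,:,::-1])
s=robot.read_state();print(s["t"],s["tool_pos"],s["force"],s["opening"])
```

```text
39.125 [0.47388957 0.04067934 0.23099542] [-0.4530717   1.00150514 -1.1137552 ] 0.06543282795941555
```

View pics/s11.png

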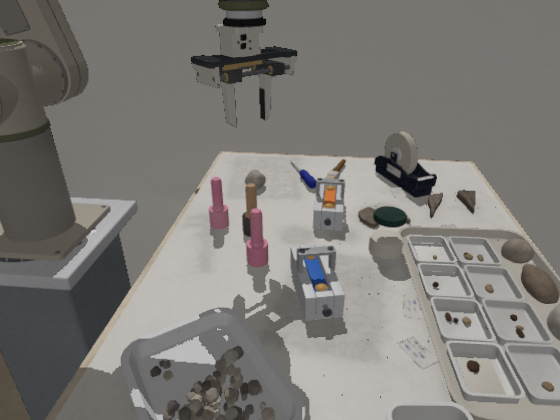

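View pics/w11.png

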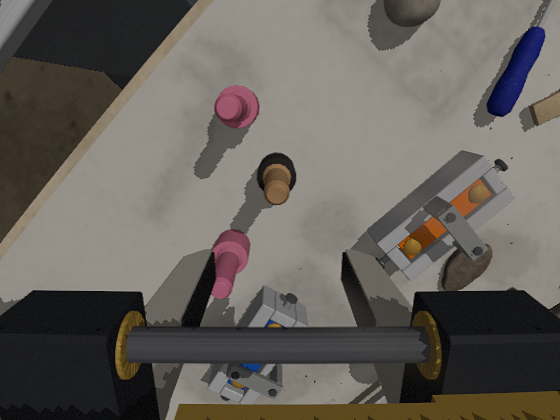

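The mallet stands upright at (250,210) in the scene view, clear of the gripper, with the pinks and the blue mould in place. One last check of the stud heights from the wrist and scene views.

Run:
```python
from plant import robot
from h import *
s=robot.read_state();w=robot.read_camera("wrist");E=wristE(s,w);t=robot.read_camera("scene")
def studs(im,box):
    x0,y0,x1,y1=box; k=cv2.resize(im[y0:y1,x0:x1],None,fx=4,fy=4,interpolation=cv2.INTER_CUBIC)
    h=cv2.cvtColor(k,cv2.COLOR_RGB2HSV); m=cv2.inRange(h,(13,80,60),(25,220,255))
    n,_,st,ce=cv2.connectedComponentsWithStats(m)
    return [(x0+c[0]/4-.4,y0+c[1]/4-.4,int(q[4])) for c,q in zip(ce[1:],st[1:]) if q[4]>250]
A=studs(w["image"],(370,170,510,290));B=studs(t["image"],(315,180,345,215));print(A,B)
A=sorted(A,key=lambda p:-p[2])[:2];A.sort(key=lambda p:p[1]);B=sorted(B,key=lambda p:-p[2])[:2];B.sort(key=lambda p:p[1])
for a,b in zip(A,B):
    o1,d1=ray(w,E,[a[:2]]);o2,d2=ray(t,t["extrinsics"],[b[:2]]);print(two(o1,d1[0],o2,d2[0]))
print(s["t"],s["dq"].round(3))
```

```text
[(np.float64(479.46774056803736), np.float64(194.23252437473505), 4718), (np.float64(435.48501177856303), np.float64(229.24016489988222), 1698), (np.float64(413.59287549637935), np.float64(247.22683952347583), 4281)] [(np.float64(329.7674270072993), np.float64(192.9209397810219), 2192), (np.float64(328.6035121328225), np.float64(204.8471264367816), 783)]
(array([0.64598969, 0.19059818, 0.03424348]), np.float64(0.009121256456664976))
(array([0.63958188, 0.09723517, 0.04811555]), np.float64(9.407532743661433e-05))
39.125 [-0.     0.025  0.062  0.    -0.035 -0.001]
```

b triangulates to z 0.048 with 0.1 mm residual. The mask for a merged with the orange bar in the scene view (9 mm residual), so that number is invalid. The earlier hand-picked reading of 187.3 px gives about 0.048, and the contact height was 0.0505. Handing in.

```bash
python3 -c "
from plant import robot
print(robot.close_job())"
```

```text
the job is handed in; nothing more can be done
None
```

I worked the orange core down with alternating light presses on its two studs, then stood the mallet back where it came from, let go and handed the job in at about 39 s. No verdict is reported.

- **Pressing:** Force at the tool rose by about 6–7 N while the core moved, and by about 13 N once the face met the rim. Those readings were taken at the end of each move. The largest stud height difference was about 11 mm, after the first press on b (jam limit 13 mm); I used smaller steps after that.
- **Stud heights:**

| Stud | From the last contact | From the cameras |
|---|---|---|
| a | just over 0.050 m | about 0.048 m |
| b | about 0.052 m | about 0.048 m |

All of these are inside 0.042–0.056 m.

- **Mallet and surroundings:** The last pictures show the mallet upright on the bench with the open gripper about 150 mm above where it held it. The pink look-alikes and the blue mould look undisturbed.
- **Checks that failed or disagreed:**
  - The final automatic triangulation of stud a gave 0.034 m and was discarded, because its colour mask merged with the orange bar (9 mm residual). The camera value for a above is hand-picked from a picture.
  - The top and wrist cameras also differed by about 2–5 mm in y, so I used averaged positions.

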